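# Turn the ladle round onto its rest

## Task

The black ladle lies on the worktop the wrong way round, its handle pointing away from you. Pick it up, turn it round and lay it, right way up, in the empty blue utensil rest: the bowl down between the rims in the back half, midway between the side rims, and the handle straight out over the open front towards you. Leave the tongs in the other rest as they lie.

Things in the scene. Friction and masses are not known exactly. Their poses are not given: they have to be found in the camera images.
- ladle: black ladle, 346 long, bowl 84 wide, 51 high at the arched neck, 80 g. Origin at mid length, level with its underside; x from handle to bowl, z up as it lies. Handle 24 wide, x = -173 to -48; neck 12 wide at most, -59 to 99, its underside clear of the worktop; bowl 92 to 173. At the start its bowl is towards the robot
- ladle_bowl (a point): centre of the ladle's bowl, 132 in front of its origin, 20 above its underside
- ladle_neck (a point): a point on the ladle's neck straight above its origin, 35 above its underside, close to the centre of mass: the place to grip, fingers closing along the ladle's y
- ladle_handle_end (a point): a point 8 short of the end of the ladle's handle, 165 behind its origin, 10 above its underside
- empty_rest: empty blue utensil rest, fixed, 280 long (x), 154 wide (y). Origin: centre of its underside; x points to the closed back, away from the robot; the end at x = -140 is open. Floor 4 thick; rims 15 high over the worktop, inner faces at y = +-72 and x = 135. Laid well, the ladle's origin is about 65 nearer the open front than this origin
- tongs_rest: the other utensil rest, of the same shape and size and with the same axes, fixed, with the tongs in it
- tongs: grey steel kitchen tongs lying in the other rest, 336 long, 66 wide, 38 high; origin at the middle of the underside, x along them towards the jaws. To be left alone

How it is judged:
By the outcome, as a careful person would: the job done as asked, in the order asked, and still so for the second after the job is handed in, with the robot touching nothing.
It also fails if it takes over 34 s, if anything falls off the work surface, if the arm or the gripper's body presses on something with over 40 N, if the wrist force passes 120 N, or if a joint passes its speed limit or range.

## Robot

A 6-joint arm with a two-finger parallel gripper is mounted at the origin on a cart in front of the work surface, level with it; the furniture and walls round the work are solid. World frame = base frame: x ahead of the robot, y to its left, z up, the work surface at z = 0. Lengths are in m, angles in rad, forces in N, time in s.
With the tool pointing down it reaches from about 0.275 to 0.775 m from the base axis. Payload 14.6 kg.
Tool frame: the origin (TCP) lies on the centre line of the jaws, within the pads' length; the fingertips stand 19 mm ahead of it and the grasp point (between the pads) is the TCP; z points along the fingers, y is the line along which they close (so a half turn about z gives the same grasp; the last joint's range is limited). The gripper opens to 85 mm and grips with 20 to 120 N. Pads are 22 mm wide; open, the fingers measure 114 mm over their backs; the gripper's body (76 mm by 85 mm) begins 54 mm behind the grasp point. The pads swing forward as they close: fully open they stand 13 mm farther back than shut.
Start: joints at [-1.274, 0.263, -0.048, 1.259, 0, 1.415], TCP at [0.229, -0.472, 0.25] pointing down, gripper open.
Joint ranges: [-2.65, 2.65], [-0.89, 1.7], [-1.18, 1.37], [-2.13, 2.11], [-1.35, 1.29], [-3.14, 3.14]. Speed limits (rad/s): [1.89, 1.89, 2.57, 2.79, 3.14, 3.14].

## Interface

Orientations are given as a rotation vector (axis times angle).
In Python, from cell import env gives the robot as it stands. The module is installed in compiled form; this text tells all that it offers.
- The arm moves only by the shell command python3 -m crank 'ROWS' [OPENING] [FORCE]. ROWS is JSON, a list of rows, each a list of 6 numbers: the shift along the tool's x, y, z scaled (see below), then the turn, a rotation vector about the tool's x, y, z scaled (see below). A call has 1 to 10 rows; each row shifts and turns the commanded pose from where the row before left it, along the tool's axes as they then stand; what a row does not reach is not made up. The controller multiplies each number of a shift by 25 mm and each number of a turn by 0.12 rad. A row lasts 1/12 s, in which the tool goes at most 41.7 mm and 7.16 degrees, less where a joint would pass 70% of its speed; a pose out of reach is approached as far as the arm can. A call with a number of a shift or a turn outside -1 to 1 is refused whole. A call with a gripper value outside its range is refused whole. OPENING is the opening, from 0 (shut) to 1 (fully open), set as the call begins (- or left out, the last holds). The fingers move at their own pace and stop on an object; FORCE is the grip in N (left out, the last holds). Time passes only in rows, so rows that do not move let the fingers close. It gives the time, the measured TCP pose, the force, the opening and the grip force at its end, in the units of the state.
- env.read_state(): the state, without advancing time (a new reading comes with each control period).
- env.grab_frame(name): name is "scene" or "top"; returns the picture (420x560x3 uint8, red, green, blue); there is no depth.
- env.camera_params(name): a dict with "intrinsics" (3x3 intrinsics, pixels), "R" (3x3) and "t" (3): a world point X has camera coordinates R X + t. Camera axes: x right, y down, z forward; pixel columns grow to the right and rows downward; lengths in m; the calibration is good to about 2 mm. A picture is of the moment at which its call begins. camera_params takes no time and is no camera call.
- env.sign_off(): hands the job in; it is judged then, once.
The state is a dict: "t": time; "q": joint angles; "joint_velocities": joint speeds; "joint_torque": joint torques, N m; "position": TCP position; "eef_rot": TCP orientation; "wrist_force": force on the tool from outside, world axes, zero at the start; "moment": the same for the moment, N m; "width": finger opening in m; "grip_force": force on a finger pad.
Only numpy, scipy, OpenCV 4.12 (cv2) and the standard library are available. Lean on these libraries where they do the work, as an engineer would, in place of code of your own. Each camera call takes 0.05 s, during which the arm holds its last target. There are 200 camera calls.

## Working session

There is one attempt and no reset: what is moved stays moved. The work goes in short steps, Python scripts to look and compute and a shell command to move; the robot and the scene stay as the last step left them, time stands still between calls to the robot, and variables do not carry over. Pictures are saved under pics/ and viewed, at most 10 in all, crops included, and the job is handed in when it is done.

```bash
mkdir -p pics
cat > h.py <<'E'
import numpy as np,cv2
from cell import env
def ray(cam,uv,z):
    p=env.camera_params(cam);K=np.array(p["intrinsics"]);R=np.array(p["R"]);t=np.array(p["t"])
    c=-R.T@t;d=R.T@np.linalg.solve(K,[uv[0],uv[1],1.]);return c+d*(z-c[2])/d[2]
def proj(cam,X):
    p=env.camera_params(cam);x=np.array(p["R"])@X+np.array(p["t"]);x=np.array(p["intrinsics"])@x;return x[:2]/x[2]
def save(cam,n):
    im=env.grab_frame(cam)[:,:,::-1].copy();cv2.imwrite(f"pics/{n}.png",im);return im
E
python3 - <<'E'
from h import *
for c in("top","scene"):
    save(c,c+"0");p=env.camera_params(c);print(c,-np.array(p["R"]).T@p["t"])
s=env.read_state();print(s)
E
```

```text
top [ 0.43158731 -0.00702407  0.8881498 ]
scene [0.1302573  0.79186401 0.71765095]
{'t': 0.1, 'q': array([-1.27426244e+00,  2.63517195e-01, -4.88331928e-02,  1.25938283e+00,
       -1.47524938e-06,  1.41548071e+00]), 'joint_velocities': array([ 0.00080611, -0.00160832,  0.00222055,  0.00067107, -0.00103321,
        0.00020385]), 'joint_torque': array([ 6.40864382e-04, -6.38577747e+01,  3.85065007e+01,  1.01533197e-02,
       -2.52673481e-04, -2.45347167e-06]), 'position': array([ 0.22915909, -0.47212348,  0.24986612]), 'eef_rot': array([-3.06084582e+00, -7.03531657e-01,  1.06106143e-04]), 'wrist_force': array([ 0.27569312, -0.19578377, -0.58346691]), 'moment': array([ 0.03467758,  0.04762131, -0.02692193]), 'grip_force': 0.0, 'width': 0.08500182736521592}
```

View pics/top0.png

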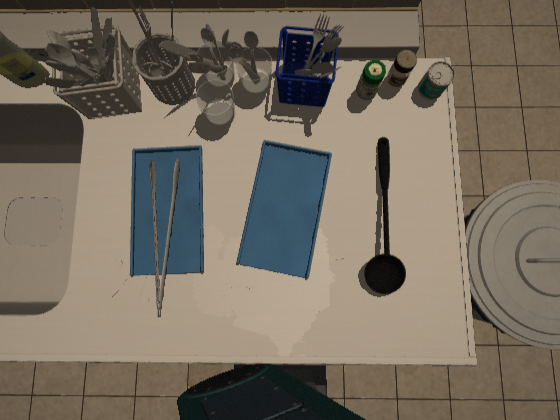

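View pics/scene0.png

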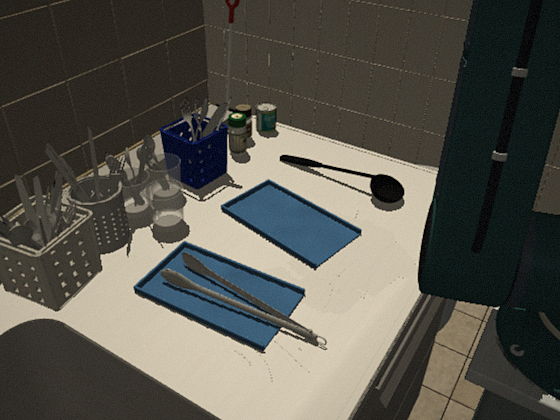

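The top view shows the ladle at the right: handle end near (383,140), bowl centre near (385,273). The empty rest is tilted, with corners near (265,142), (331,153), (308,277) and (238,265). The tongs rest is at the left. The scene view agrees.

```bash
cat >> h.py <<'E'
def ladle(im,roi):
    x0,y0,x1,y1=roi;m=np.zeros(im.shape[:2],np.uint8);m[y0:y1,x0:x1]=(im[y0:y1,x0:x1].max(2)<50)*255
    n,l,s,c=cv2.connectedComponentsWithStats(m);k=1+np.argmax(s[1:,4]);return (l==k).astype(np.uint8),s[k]
def rest(im,roi):
    x0,y0,x1,y1=roi;h=cv2.cvtColor(im,cv2.COLOR_BGR2HSV);m=np.zeros(im.shape[:2],np.uint8)
    m[y0:y1,x0:x1]=cv2.inRange(h,(95,80,30),(125,255,255))[y0:y1,x0:x1]
    n,l,s,c=cv2.connectedComponentsWithStats(m);k=1+np.argmax(s[1:,4]);m=(l==k).astype(np.uint8)
    return cv2.boxPoints(cv2.minAreaRect(np.argwhere(m)[:,::-1].astype(np.float32)))
E
python3 - <<'E'
from h import *
im=cv2.imread("pics/top0.png")
m,s=ladle(im,(350,120,425,310));print("ladle",s)
for r in list(range(140,295,8)):
    c=np.where(m[r])[0]
    if len(c):print(r,c.min(),c.max(),end=' | ')
print()
r0=s[1];r1=s[1]+s[3]
mid=lambda r:(np.where(m[r])[0].min()+np.where(m[r])[0].max())/2
print("handle",ray("top",(mid(r0+3),r0),.01),"neck mid z35",ray("top",(mid(210),210),.035))
print("bowl near end",ray("top",(mid(r1-8),r1),.03))
bs=rest(im,(225,130,345,290));P=np.array([ray("top",b,.015) for b in bs]);print(bs,P,P.mean(0))
for i in range(4):print(np.linalg.norm(P[i]-P[i-1]),np.arctan2(*(P[i]-P[i-1])[[1,0]]))
bs=rest(im,(122,140,215,285));print("tongs rest",[ray("top",b,.015)[:2].round(3) for b in bs])
b=cv2.minEnclosingCircle(np.argwhere(m[255:]).astype(np.float32));print(b)
E
```

```text
ladle [ 364  138   42  156 2113]
140 379 387 | 148 378 388 | 156 378 388 | 164 378 389 | 172 379 388 | 180 380 388 | 188 381 387 | 196 383 386 | 204 383 387 | 212 383 387 | 220 383 387 | 228 384 387 | 236 384 388 | 244 384 388 | 252 384 388 | 260 370 399 | 268 365 404 | 276 365 404 | 284 367 401 | 292 376 391 | 
handle [ 0.75465625 -0.23421733  0.01      ] neck mid z35 [ 0.58559145 -0.22468202  0.035     ]
bowl near end [ 0.41253724 -0.2168674   0.03      ]
[[236.11542 263.42307]
 [260.96155 139.19232]
 [332.5     153.5    ]
 [307.65387 277.73074]] [[ 0.47336155  0.0892267   0.015     ]
 [ 0.7498428   0.04021162  0.015     ]
 [ 0.71646527 -0.11941282  0.015     ]
 [ 0.44447091 -0.06164119  0.015     ]] [ 0.59603513 -0.01290392  0.015     ]
0.15360920947750822 1.3815905861550277
0.2807923731734008 -0.1754587496498716
0.16307673023140207 -1.776926748975802
0.27806203051938616 2.932302862475065
tongs rest [array([0.734, 0.335]), array([0.734, 0.172]), array([0.451, 0.161]), array([0.45 , 0.313])]
((18.309301376342773, 384.44140625), 20.60036277770996)
```

```bash
python3 - <<'E'
from h import *
for c in ("top","scene"):
    im=cv2.imread(f"pics/{c}0.png");h=cv2.cvtColor(im,cv2.COLOR_BGR2HSV)
    m=cv2.inRange(h,(95,80,30),(118,255,255));x0,y0,x1,y1=(225,130,345,290) if c=="top" else (212,176,370,275)
    M=np.zeros_like(m);M[y0:y1,x0:x1]=m[y0:y1,x0:x1]
    M=cv2.morphologyEx(M,cv2.MORPH_OPEN,np.ones((3,3)))
    k=max(cv2.findContours(M,0,2)[0],key=cv2.contourArea);hull=cv2.convexHull(k)
    q=cv2.approxPolyDP(hull,6,True)[:,0];print(q.tolist())
    P=np.array([ray(c,p,.015)[:2] for p in q]);print(P.round(3).tolist(),P.mean(0))
    W=np.array([ray(c,p,.013)[:2] for p in k[:,0]],np.float32);print(cv2.minAreaRect(W))
E
python3 -m crank '[[1,-0.16,0,0,0,0],[1,-0.16,0,0,0,0],[1,-0.16,0,0,0,0],[1,-0.16,0,0,0,0],[1,-0.16,0,0,0,0],[1,-0.16,0,0,0,0],[1,-0.16,0,0,0,0],[1,-0.16,0,0,0,0],[1,-0.16,0,0,0,0],[1,-0.16,0,0,0,0]]' 0.7
```

```text
[[264, 141], [330, 153], [307, 277], [237, 263]]
[[0.746, 0.033], [0.718, -0.114], [0.446, -0.06], [0.474, 0.087]] [ 0.59585684 -0.013366  ]
((0.5962918996810913, -0.013442009687423706), (0.1545771062374115, 0.27939531207084656), 78.71112823486328)
[[222, 205], [271, 181], [358, 235], [313, 267]]
[[0.746, 0.033], [0.707, -0.111], [0.442, -0.039], [0.473, 0.1]] [ 0.59213279 -0.00425923]
((0.5949420928955078, -0.008335702121257782), (0.16292273998260498, 0.28744566440582275), 78.81586456298828)
t: 0.93
position: [0.4375, -0.3262, 0.2501]
eef_rot: [-3.061, -0.704, 0.0]
wrist_force: [-0.4, -1.1, 0.0]
width: 0.0597
grip_force: 0.0
```

```bash
python3 -m crank '[[1,-0.16,0,0,0,0],[1,-0.16,0,0,0,0],[1,-0.16,0,0,0,0],[1,-0.16,0,0,0,0],[1,-0.16,0,0,0,0],[1,-0.16,0,0,0,0],[1,-0.16,0,0,0,0],[0,0,1,0,0,1],[0,0,1,0,0,1],[0,0,1,0,0,1]]'
python3 -m crank '[[0,0,1,0,0,1],[0,0,0.5,0,0,0.17],[0,0,0,0,0,0],[0,0,0,0,0,0]]'
python3 - <<'E'
from h import *
save("scene","scene1");s=env.read_state();print(s["position"],s["eef_rot"],s["q"])
R=cv2.Rodrigues(s["eef_rot"])[0];print(R.round(3))
# ladle axis: scene rays
im=cv2.imread("pics/scene0.png");m,st=ladle(im,(270,145,412,210));print(st)
k=np.argwhere(m)[:,::-1];i=k[k[:,0].argmin()];print("handle tip scene",i,ray("scene",i,.01))
print("top-pred in scene: neck",proj("scene",[.583,-.225,.035]),"handle",proj("scene",[.7547,-.234,.01]))
E
```

```text
t: 1.77
position: [0.5822, -0.2251, 0.174]
eef_rot: [3.139, 0.136, 0.0]
wrist_force: [0.9, 0.3, 0.1]
width: 0.0601
grip_force: 0.0
t: 2.1
position: [0.5816, -0.2255, 0.1375]
eef_rot: [-3.14, 0.074, 0.002]
wrist_force: [-0.2, 0.4, 0.3]
width: 0.06
grip_force: 0.0
[ 0.58208326 -0.225722    0.13844929] [ 3.14055034e+00 -7.40262547e-02  5.13431975e-04] [-5.00361616e-01  4.81592077e-01 -1.25647361e-02  1.07627110e+00
 -9.81436712e-07  2.68836453e+00]
[[ 0.999 -0.047  0.   ]
 [-0.047 -0.999 -0.   ]
 [ 0.     0.    -1.   ]]
[ 280  155  124   48 1138]
handle tip scene [280 157] [ 0.75345365 -0.22583493  0.01      ]
top-pred in scene: neck [339.29151564 168.2498841 ] handle [281.2569003  155.53072091]
```

View pics/scene1.png

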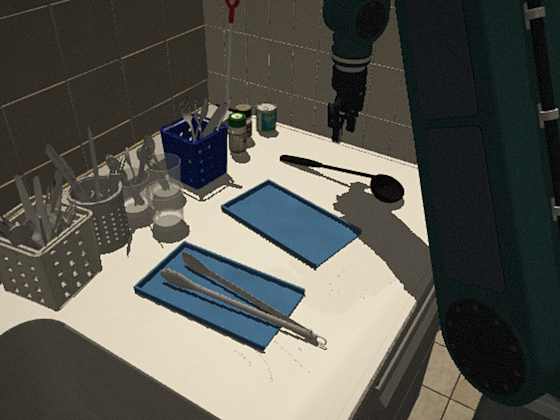

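The gripper stands above the neck: fingertips near (342,140), neck near (340,168).

```bash
python3 -m crank '[[0,0,0.8,0,0,0],[0,0,0.8,0,0,0],[0,0,0.8,0,0,0],[0,0,0.8,0,0,0],[0,0,0.6,0,0,0],[0,0,0.35,0,0,0],[0,0,0,0,0,0],[0,0,0,0,0,0]]'
python3 -m crank '[[0,0,0,0,0,0],[0,0,0,0,0,0],[0,0,0,0,0,0],[0,0,0,0,0,0],[0,0,0,0,0,0],[0,0,0,0,0,0],[0,0,0,0,0,0],[0,0,0,0,0,0]]' 0 50
```

```text
t: 2.82
position: [0.5824, -0.2259, 0.035]
eef_rot: [3.14, -0.076, 0.001]
wrist_force: [0.2, -0.6, 0.4]
width: 0.0596
grip_force: 0.0
t: 3.48
position: [0.5822, -0.2258, 0.0346]
eef_rot: [3.14, -0.076, 0.001]
wrist_force: [-1.1, 0.5, 6.9]
width: 0.0089
grip_force: 48.8
```

```bash
python3 -m crank '[[0,0,-0.4,0,0,0],[0,0,-0.7,0,0,0],[0,0,-1,0,0,0],[0,0,-1,0,0,0],[0,0,-1,0,0,0],[0,0,-1,0,0,0],[0,0,-0.7,0,0,0],[0,0,-0.4,0,0,0],[0,0,0,0,0,0],[0,0,0,0,0,0]]'
python3 - <<'E'
from h import *
im=save("scene","scene2");cv2.imwrite("pics/scene2c.png",cv2.resize(im[60:260,200:480],None,fx=2,fy=2));print(env.read_state()["wrist_force"],env.read_state()["moment"])
E
```

```text
t: 4.32
position: [0.5818, -0.2256, 0.1888]
eef_rot: [-3.141, 0.076, 0.0]
wrist_force: [0.4, 0.1, -0.6]
width: 0.0088
grip_force: 48.9
[0.42950621 0.72199549 0.20857422] [-0.01941124 -0.07902163  0.02185155]
```

View pics/scene2c.png

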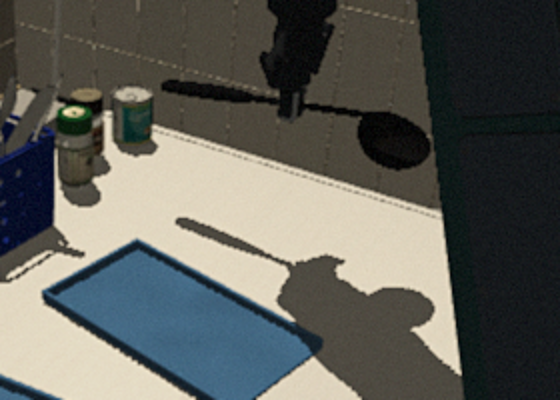

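Held level at the neck; handle tip near (165,88) and bowl near (395,140) in the crop. Next is the turn.

```bash
python3 -m crank '[[0,0,0,0,0,-0.2],[0,0,0,0,0,-0.5],[0,0,0,0,0,-0.8],[0,0,0,0,0,-1],[0,0,0,0,0,-1],[0,0,0,0,0,-1],[0,0,0,0,0,-1],[0,0,0,0,0,-1],[0,0,0,0,0,-1],[0,0,0,0,0,-1]]'
python3 -m crank '[[0,0,0,0,0,-1],[0,0,0,0,0,-1],[0,0,0,0,0,-1],[0,0,0,0,0,-1],[0,0,0,0,0,-1],[0,0,0,0,0,-1],[0,0,0,0,0,-1],[0,0,0,0,0,-1],[0,0,0,0,0,-1],[0,0,0,0,0,-1]]'
python3 -m crank '[[0,0,0,0,0,-1],[0,0,0,0,0,-1],[0,0,0,0,0,-1],[0,0,0,0,0,-0.8],[0,0,0,0,0,-0.8],[0,0,0,0,0,-0.5],[0,0,0,0,0,-0.3],[0,0,0,0,0,-0.1],[0,0,0,0,0,0],[0,0,0,0,0,0]]'
python3 - <<'E'
from h import *
s=env.read_state();R=cv2.Rodrigues(s["eef_rot"])[0];p=s["position"]
print("q",s["q"].round(2),"yaw x",np.arctan2(R[1,0],R[0,0]),"want",np.pi-.197,"shift/25mm",R.T@(np.array([.532,0,.189])-p)/.025)
im=save("top","top2");m,st=ladle(im,(340,90,470,320));print(st)
E
```

```text
t: 5.2
position: [0.5814, -0.2254, 0.1878]
eef_rot: [-2.771, -1.476, 0.002]
wrist_force: [0.2, -0.0, -0.9]
width: 0.0091
grip_force: 48.9
t: 6.03
position: [0.5814, -0.2254, 0.1878]
eef_rot: [-1.454, -2.783, -0.0]
wrist_force: [-0.8, 0.6, -0.6]
width: 0.009
grip_force: 48.9
t: 6.87
position: [0.5817, -0.2255, 0.1885]
eef_rot: [-0.486, -3.103, -0.0]
wrist_force: [-0.6, 0.2, -0.0]
width: 0.0094
grip_force: 48.9
q [-0.5   0.46  0.08  1.2  -0.   -0.19] yaw x 2.830673398815202 want 2.944592653589793 shift/25mm [ 4.65098587  7.980696   -0.01556658]
[ 354   90  116  230 9302]
```

View pics/top2.png

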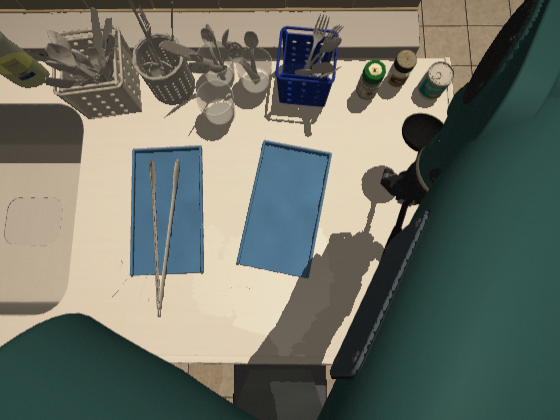

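The bowl now points away, near (420,130), with the arm covering the rest of the ladle. A bit more turn is needed, then the sideways carry.

```bash
python3 -m crank '[[0,0,0,0,0,-0.5],[0,0,0,0,0,-0.46],[0.15,0.34,0,0,0,0],[0.3,0.69,0,0,0,0],[0.4,0.9,0,0,0,0],[0.4,0.9,0,0,0,0],[0.4,0.9,0,0,0,0],[0.4,0.9,0,0,0,0],[0.4,0.9,0,0,0,0],[0.4,0.9,0,0,0,0]]'
python3 -m crank '[[0.4,0.9,0,0,0,0],[0.3,0.69,0,0,0,0],[0.15,0.34,0,0,0,0],[0,0,0,0,0,0],[0,0,0,0,0,0],[0,0,0,0,0,0]]'
python3 - <<'E'
from h import *
s=env.read_state();R=cv2.Rodrigues(s["eef_rot"])[0];p=s["position"]
print("yaw x",np.arctan2(R[1,0],R[0,0]),"shift",R.T@(np.array([.532,0,.189])-p)/.025)
save("top","top3");save("scene","scene3")
E
```

```text
t: 7.75
position: [0.5423, -0.0524, 0.189]
eef_rot: [0.31, 3.126, 0.0]
wrist_force: [0.3, -0.1, -0.8]
width: 0.0093
grip_force: 48.9
t: 8.25
position: [0.5319, -0.0033, 0.189]
eef_rot: [0.307, 3.126, -0.0]
wrist_force: [0.1, -1.0, -1.1]
width: 0.0091
grip_force: 48.9
yaw x 2.9455114796121 shift [ 0.01993489  0.13094387 -0.00038578]
```

View pics/top3.png

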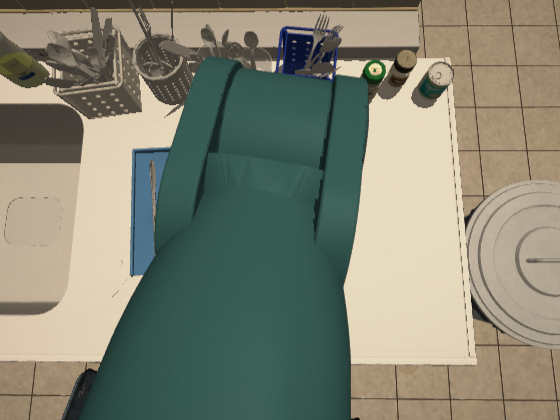

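View pics/scene3.png

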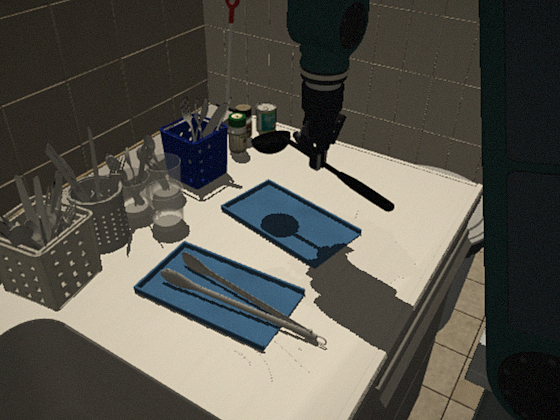

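The scene view shows the bowl at the back, near (271,142), and the handle end near (390,207), with the gripper over the empty rest. The arm hides it in the top view. I'll lower it and check the alignment.

```bash
python3 -m crank '[[0,0.13,0.4,0,0,0],[0,0,0.8,0,0,0],[0,0,0.9,0,0,0],[0,0,0.9,0,0,0],[0,0,0.9,0,0,0],[0,0,0.8,0,0,0],[0,0,0.3,0,0,0],[0,0,0.1,0,0,0],[0,0,0,0,0,0],[0,0,0,0,0,0]]'
python3 - <<'E'
from h import *
s=env.read_state();R=cv2.Rodrigues(s["eef_rot"])[0];p=s["position"];print(p)
im=save("scene","scene4");big=cv2.resize(im[120:300,200:440],None,fx=3,fy=3)
def mark(X,c):
    u=(proj("scene",X)-[200,120])*3;cv2.circle(big,tuple(int(v) for v in u),4,c,-1)
d=-R[:,0]  # ladle x
o=p-[0,0,.035]
for a,z in((.132,.02),(-.165,.01),(0,.035)):mark(o+a*d+[0,0,z],(0,0,255))
cv2.imwrite("pics/scene4c.png",big)
E
```

```text
t: 9.18
position: [0.5329, 0.0002, 0.0625]
eef_rot: [0.306, 3.125, -0.0]
wrist_force: [-0.5, -0.5, -0.1]
width: 0.0093
grip_force: 48.9
[5.32886312e-01 2.48095468e-04 6.24709052e-02]
```

View pics/scene4c.png

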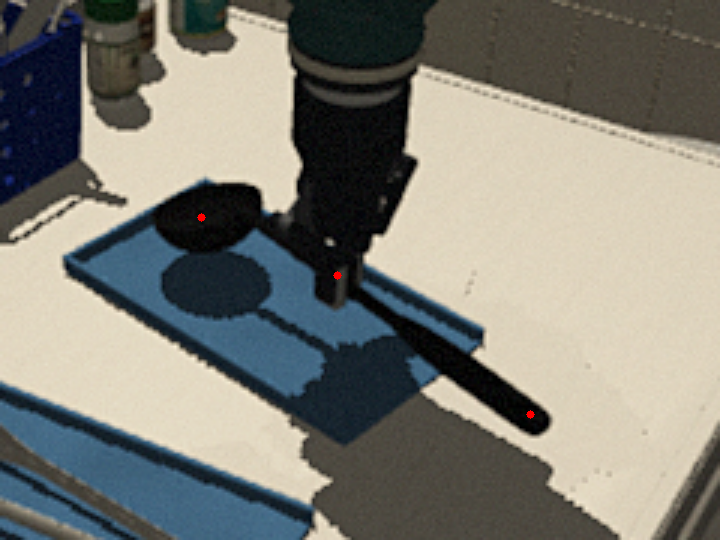

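The predicted points (red) lie on the ladle: bowl (205,215), handle end (530,413). The ladle is level and aligned, so I lower it, release and back off.

```bash
python3 -m crank '[[0,0,0.3,0,0,0],[0,0,0.3,0,0,0],[0,0,0.2,0,0,0],[0,0,0.1,0,0,0],[0,0,0.05,0,0,0],[0,0,0,0,0,0],[0,0,0,0,0,0]]'
python3 -m crank '[[0,0,0,0,0,0],[0,0,0,0,0,0],[0,0,0,0,0,0],[0,0,0,0,0,0],[0,0,0,0,0,0],[0,0,0,0,0,0]]' 0.5
python3 -m crank '[[0,0,-0.4,0,0,0],[0,0,-0.8,0,0,0],[0,0,-1,0,0,0],[0,0,-1,0,0,0],[0,0,-1,0,0,0],[0,0,-1,0,0,0],[0,0,-0.7,0,0,0],[0,0,-0.3,0,0,0],[0,0,0,0,0,0]]'
```

```text
t: 9.82
position: [0.5323, 0.0006, 0.0379]
eef_rot: [0.306, 3.127, 0.0]
wrist_force: [-0.6, -0.1, 0.9]
width: 0.0092
grip_force: 49.1
t: 10.32
position: [0.5323, 0.0005, 0.0378]
eef_rot: [0.306, 3.127, 0.0]
wrist_force: [0.4, -0.7, 0.3]
width: 0.0426
grip_force: 0.0
t: 11.07
position: [0.5329, 0.0004, 0.194]
eef_rot: [0.306, 3.124, -0.0]
wrist_force: [-0.1, -0.1, -0.8]
width: 0.0428
grip_force: 0.0
```

```bash
python3 -m crank '[[0,-1,0,0,0,0],[0,-1,0,0,0,0],[0,-1,0,0,0,0],[0,-1,0,0,0,0],[0,-1,0,0,0,0],[0,-1,0,0,0,0],[0,-1,0,0,0,0],[0,-1,0,0,0,0],[0,-1,0,0,0,0],[0,-1,0,0,0,0]]'
python3 -m crank '[[0,-0.5,0,0,0,0],[0,-0.3,0,0,0,0],[0,0,0,0,0,0],[0,0,0,0,0,0]]'
python3 - <<'E'
from h import *
a=save("top","top5");b=save("scene","scene5")
cv2.imwrite("pics/fin.png",np.hstack([cv2.resize(a[125:345,120:350],(385,368)),cv2.resize(b[130:360,130:400],(400,368))]))
c=np.array([.596,-.0125]);u=np.array([np.cos(-.197),np.sin(-.197)]);v=np.array([-u[1],u[0]])
m,st=ladle(a,(225,140,335,345));print(st)
w=np.array([ray("top",p,.025)[:2] for p in np.argwhere(m)[:,::-1]])-c;x=w@u;y=w@v
print("x",x.min(),x.max())
for lo in np.arange(-.25,.12,.03):
    k=(x>lo)&(x<lo+.03)
    if k.any():print(round(lo,2),y[k].min().round(3),y[k].max().round(3),((y[k].min()+y[k].max())/2).round(4))
E
```

```text
t: 11.9
position: [0.483, -0.2456, 0.1912]
eef_rot: [-0.306, -3.125, -0.002]
wrist_force: [-0.1, 1.1, 0.3]
width: 0.0432
grip_force: 0.0
t: 12.23
position: [0.4798, -0.2637, 0.1922]
eef_rot: [-0.306, -3.126, -0.001]
wrist_force: [0.3, -0.3, -0.6]
width: 0.0426
grip_force: 0.0
[ 256  161   54  160 2397]
x -0.24100629560619127 0.10123141560326739
-0.25 -0.011 0.012 0.0005
-0.22 -0.011 0.013 0.0009
-0.19 -0.01 0.012 0.001
-0.16 -0.009 0.012 0.0011
-0.13 -0.006 0.008 0.0011
-0.1 -0.004 0.009 0.0021
-0.07 -0.004 0.011 0.0035
-0.04 -0.004 0.012 0.0038
-0.01 -0.024 0.035 0.0058
0.02 -0.038 0.044 0.0032
0.05 -0.041 0.044 0.0016
0.08 -0.036 0.038 0.0007
```

View pics/fin.png

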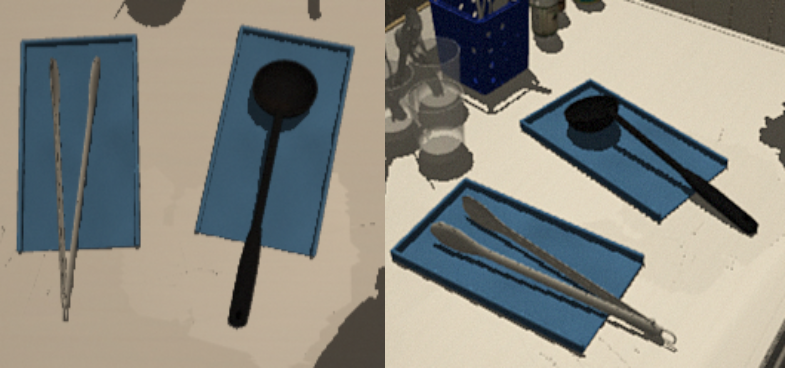

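The top view shows the ladle centred and straight in the rest. In the scene view the bowl's shadow looks slightly detached, so I check the heights by triangulating against the starting pose.

Run:
```python
from h import *
P={c:np.array(env.camera_params(c)["intrinsics"])@np.c_[env.camera_params(c)["R"],env.camera_params(c)["t"]] for c in("top","scene")}
def tri(a,b):
    X=cv2.triangulatePoints(P["top"],P["scene"],np.array(a,float),np.array(b,float))[:,0];return X[:3]/X[3]
for n,(rt,rs) in {"0":((350,120,425,310),(270,145,412,210)),"5":((225,140,335,345),(250,180,400,300))}.items():
    out=[]
    for c,r in(("top",rt),("scene",rs)):
        im=cv2.imread(f"pics/{c}{n}.png");x0,y0,x1,y1=r;M=np.zeros(im.shape[:2],np.uint8);M[y0:y1,x0:x1]=(im[y0:y1,x0:x1].max(2)<40)*255
        l,s=cv2.connectedComponentsWithStats(M)[1:3];k=1+np.argmax(s[1:,4]);M=(l==k).astype(np.uint8)
        B=cv2.morphologyEx(M,cv2.MORPH_OPEN,cv2.getStructuringElement(2,(17,17)));g=np.argwhere(B)[:,::-1]
        k=np.argwhere(M)[:,::-1]; bc=g.mean(0); far=k[np.argmax(((k-bc)**2).sum(1))]
        out.append((bc,far))
    print(n,out,"bowl",tri(out[0][0],out[1][0]),"handle tip",tri(out[0][1],out[1][1]))
```

```text
0 [(array([384.3721865 , 273.65032154]), array([381, 138])), (array([386.17378917, 188.62250712]), array([280, 157]))] bowl [ 0.45523148 -0.21883242  0.02631882] handle tip [ 0.75609918 -0.23045511  0.00679414]
5 [(array([289.46325581, 178.3572093 ]), array([259, 319])), (array([269.71362229, 201.02167183]), array([380, 275]))] bowl [ 0.65493253 -0.02378097  0.0283111 ] handle tip [0.35818767 0.03921152 0.00517931]
```

```bash
python3 -c "
from cell import env
print(env.sign_off())"
```

```text
the job is handed in; nothing more can be done
None
```

The ladle now lies right way up in the empty blue rest: bowl in the back half, centred to within a few millimetres, handle straight out over the open front. The tongs were left untouched, and I handed the job in at about 12.5 s.

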